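Tip the lemon skip into the prep pan and cam it tight

TASK

Push the steel skip over by its wooden bar until both lemons have dropped into the pan, then ease the empty skip back upright by the bar without letting it fall onto its buffers. Then swing the brass cam lever on the post clockwise through its quarter turn, up to its stop, so that it hooks the skip and draws it tight against the post. Leave the pan where it is with the lemons in it, and leave everything else on the worktop alone.

Things in the scene. Friction and masses are not known exactly. Their poses are not given: they have to be found in the camera images.
- stand: Fixed walnut stand of the tipping skip: base 250 (x) by 225 (y) by 16 mm with two dark steel lugs; on its +y side a walnut post 150 mm wide, 38 mm thick (y = 83 to 121 mm), 202 mm high, carries the lock. Origin under the base, on the worktop; z up. The skip tips toward its -y; its -x side faces roughly to the robot. Its place varies and it is turned by up to 0.16 rad.
- skip (a joint): Angle of the skip about its level hinge along the stand's x. 0 = drawn tight to the post; about 0.067 = upright but loose, leaning on two springy rubber buffers (the start); grows as it tips to the stand's -y; 1.32 = fully tipped, on its stop. A sprung detent resists from 0.08 to 0.5, peak at 0.30 (about 1 N at the bar). Past about 0.4 it falls over; the lemons roll out beyond about 1.1.
- push_bar (a point): Middle of the skip's push bar: round dark wooden bar, 14 mm thick, 166 mm long along the stand's x, an arm at each end, free all round. It circles the hinge at 178 mm radius; from the hinge it leans (0.14 - skip angle) rad from upright toward the stand's +y. At the start 286 mm above the worktop; fully tipped 178 mm up, 165 mm to the -y side of the hinge.
- skip_hinge (a point): Fixed point on the skip's hinge axis, mid-length, 110 mm above the worktop; axes as the stand's. Coming back, the tipped skip takes about 0.2 N m to lift and a little more to pass the detent; from 0.30 rad down, detent and weight throw it at the post unless the bar is held on both sides (pinched lightly, or with at most 2 to 3 mm of play).
- lock_pin (a point): Upright brass pin, 8 mm thick, at the middle of the skip's back edge, which the cam's jaw hooks; this point is its top. The skip is an open steel tray 171 mm long (x), 158 mm wide at the mouth, 67 mm deep, front sloping out. With the skip tipped the pin stands up to about 230 mm above the worktop, 85 mm beside the bar: take the bar some 45 mm from its middle to clear it.
- cam (a joint): Angle of the brass cam lock on the post, clockwise from above. 0 = open, lever toward the stand's -x (the robot); 1.65 = closed, on its stop, lever toward the stand's +y. Starts at 0 to 0.25, stays where left. From 0.9 to 1.35 its spiral jaw draws the skip's pin in 7 mm against the buffers (up to 3.5 N at the knob). It catches the pin only if the skip is upright (under about 0.08).
- cam_axis (a point): Fixed point on the upright axis of the cam lock, at the height of its knob, 235 mm above the worktop, 120 mm to the stand's +y of the skip's hinge; axes as the stand's. A wall cabinet hangs over the back of the worktop: its underside is 460 mm up, its doors' front at world x = 0.57, their handles from 0.535; keep the wrist in front of it, also on the way in.
- cam_knob (a point): Middle of the upright brass knob at the end of the cam lever: 16 mm in diameter, its free part 24 mm high (z 226 to 249 mm above the worktop), 60 mm from the cam's axis. The lever under it is 13 mm wide with its top at 224 mm. Nothing stands higher than the lever near it but the push bar.
- pan: Open dark steel prep pan, 236 (x) by 176 (y) by 50 mm, 3 mm walls, loose, standing on the worktop close against the stand's -y side with its axes along the stand's. Origin: centre of its underside.
- lemon1_mid (a point): Centre of one lemon (55 by 75 mm), at first in the -x half of the skip.
- lemon2_mid (a point): Centre of the other lemon (52 by 72 mm), at first in the +x half of the skip. (A third lemon lies on the worktop and is not part of the job.)
- jigger: Brass double jigger, 44 mm wide, 91 mm high, standing on the worktop to the right; bystander, origin at its foot.
- citrus_press: Metal lemon press, 78 by 233 by 51 mm, lying on the worktop to the right; bystander, origin under its middle.
- pinch_bowl: Small speckled stoneware bowl, 70 mm wide, 31 mm high, on the worktop to the left; bystander, origin under its middle.
- matchbox: Small card matchbox, 36 by 56 by 16 mm, lying on the worktop to the left; bystander, origin under its middle.
Things that resemble listed ones, but are neither listed nor needed, are in the scene too. What is shaped like the part that bears lemon2_mid but purple is not meant. Leave any red look-alike of the part that bears lemon1_mid alone.

How it is judged:
By the outcome, as a careful person would: the job done as asked, in the order asked, and still so for the second after the job is handed in, with the robot touching nothing.
It also fails if it takes over 64 s, if anything falls off the work surface, if the arm or the gripper's body presses on something with over 40 N, if the wrist force passes 120 N, or if a joint passes its speed limit or range.

ROBOT

A 6-joint arm with a two-finger parallel gripper is mounted at the origin on a cart in front of the work surface, level with it; the furniture and walls round the work are solid. World frame = base frame: x ahead of the robot, y to its left, z up, the work surface at z = 0. Lengths are in m, angles in rad, forces in N, time in s.
With the tool pointing down it reaches from about 0.35 to 0.775 m from the base axis. Payload 5.5 kg.
Tool frame: the origin (TCP) lies between the finger pads; the fingertips stand 19 mm ahead of it and the grasp point (between the pads) is the TCP; z points along the fingers, y is the direction in which the jaws open and shut (so a half turn about z gives the same grasp; the last joint's range is limited). The gripper opens to 85 mm and grips with 20 to 120 N. Pads are 22 mm wide; open, the fingers measure 114 mm over their backs; the gripper's body (76 mm by 85 mm) begins 54 mm behind the grasp point. The pads swing forward as they close: fully open they stand 13 mm farther back than shut.
Start: joints at [-1.245, 0.313, 0.046, 1.304, 0, 1.431], TCP at [0.258, -0.514, 0.25] pointing down, gripper open.
Joint ranges: [-2.76, 2.76], [-0.86, 1.69], [-1.03, 1.26], [-2.2, 2.34], [-1.47, 1.5], [-3.14, 3.14]. Speed limits (rad/s): [2.57, 2.57, 3.14, 3.14, 3.14, 3.14].

INTERFACE

Orientations are given as a unit quaternion [w, x, y, z].
In Python, from workcell import get_state, cams, workorder gives the robot as it stands.
- The arm moves only by the tool play_rows, never from a script. Its argument "series" is text: rows parted by semicolons, each of 7 numbers parted by spaces: the opening in per cent of the stroke, from 0 (shut) to 100 (fully open), then the shift along the tool's x, y, z in cm, then the turn, a rotation vector about the tool's x, y, z in degrees. A call has 1 to 12 rows; each row shifts and turns the commanded pose from where the row before left it, along the tool's axes as they then stand; what a row does not reach is not made up. A row lasts 1/8 s, in which the tool goes at most 62.5 mm and 10.7 degrees, less where a joint would pass 70% of its speed; a pose out of reach is approached as far as the arm can. A call with a gripper value outside its range is refused whole. The fingers move at their own pace and stop on an object; "newtons" is the grip in N (left out, the last holds). Time passes only in rows, so rows that do not move let the fingers close. It gives the time, the measured TCP pose, the force and the opening at its end, in the units of the state.
- get_state(): the state, without advancing time (a new reading comes with each control period).
- cams.read_camera(name): name is "scene" or "top" or "wrist"; returns the picture (480x640x3 uint8, red, green, blue); there is no depth.
- cams.get_calibration(name): a dict with "fx", "fy", "cx", "cy" (pixels), "distortion" ([k1, k2, p1, p2, k3] as OpenCV has them; the pictures are not rectified), "rvec" (rotation vector, rad) and "tvec" (3), from world to camera coordinates, as OpenCV has them. Camera axes: x right, y down, z forward; pixel columns grow to the right and rows downward; lengths in m; the calibration is good to about 2 mm. A picture is of the moment at which its call begins: read the wrist's pose just before it. get_calibration takes no time and is no camera call; for the wrist camera it gives the pose at the moment of the call.
- workorder.hand_in(): hands the job in, once; it reports no verdict.
The state is a dict: "clock": time; "joint_pos": joint angles; "qvel": joint speeds; "tau": joint torques, N m; "tcp_pos": TCP position; "orientation": TCP orientation; "wrist_force": force on the tool from outside, world axes, zero at the start; "ft_torque": the same for the moment, N m; "finger_gap": finger opening in m.
Only numpy, scipy, OpenCV 4.12 (cv2) and the standard library are available. Lean on these libraries where they do the work, as an engineer would, in place of code of your own. Each camera call takes 0.05 s, during which the arm holds its last target.

## Working session

There is one attempt and no reset: what is moved stays moved. The work goes in short steps, Python scripts to look and compute and a tool call to move; the robot and the scene stay as the last step left them, time stands still between calls to the robot, and variables do not carry over. Pictures are saved under pics/ and viewed, and the job is handed in when it is done.

Besides the shell and the picture viewer there is one more tool, called in YAML: its name, and indented under it one key for each argument. play_rows: Moves the arm, as the interface text tells. Its arguments: {"type":"object","properties":{"series":{"type":"string"},"newtons":{"type":"number"}},"required":["series"]}

```bash
mkdir -p pics; ls; python3 - <<'E'
from workcell import get_state, cams, workorder
import cv2
print(get_state())
for n in ["scene","top","wrist"]:
    print(n,cams.get_calibration(n))
    im=cams.read_camera(n); cv2.imwrite(f"pics/{n}0.png",im[:,:,::-1])
E
```

```text
pics
{'clock': 0.0, 'joint_pos': array([-1.24463641e+00,  3.13992132e-01,  4.49901355e-02,  1.30355063e+00,
       -4.16789083e-05,  1.43122262e+00]), 'qvel': array([-0.00068552, -0.00044553, -0.00127335,  0.0005982 , -0.00083997,
        0.00094047]), 'tau': array([ 4.55927948e-03, -4.80621278e+01,  2.98536122e+01,  1.93179573e-02,
        1.58002490e-04,  1.64238440e-05]), 'tcp_pos': array([ 0.25806798, -0.51332802,  0.24941807]), 'orientation': array([-8.72389747e-04,  9.73008446e-01,  2.30767834e-01, -1.02555361e-04]), 'wrist_force': array([-0.42105343,  0.09729257, -0.49017943]), 'ft_torque': array([ 0.01635399, -0.02588556,  0.00996824]), 'finger_gap': 0.08531016892107807}
scene {'fx': 512.0840180838935, 'fy': 512.0840180838935, 'cx': 318.30139569132746, 'cy': 233.68072303071628, 'distortion': array([-0.12546664,  0.        ,  0.        ,  0.        ,  0.        ]), 'rvec': array([ 0.74250077, -2.68038368,  0.95490338]), 'tvec': array([0.43646783, 0.38188192, 1.56683758])}
top {'fx': 439.9091906653829, 'fy': 439.9091906653829, 'cx': 316.2397422839762, 'cy': 233.67942222524405, 'distortion': array([-0.05445777,  0.        ,  0.        ,  0.        ,  0.        ]), 'rvec': array([ 2.16804474, -2.16153102,  0.11336439]), 'tvec': array([-0.07128862,  0.56828819,  1.41110191])}
wrist {'fx': 401.5464098069151, 'fy': 401.5464098069151, 'cx': 318.1617031771614, 'cy': 234.32535369905958, 'distortion': array([-0.08913081,  0.        ,  0.        ,  0.        ,  0.        ]), 'rvec': array([-2.47951937,  1.52658737,  0.20513506]), 'tvec': array([-0.57453565, -0.03349605,  0.37907942])}
```

View pics/scene0.png

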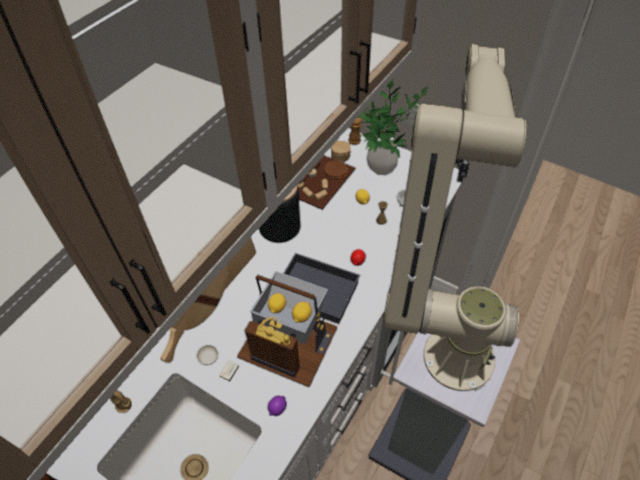

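View pics/top0.png

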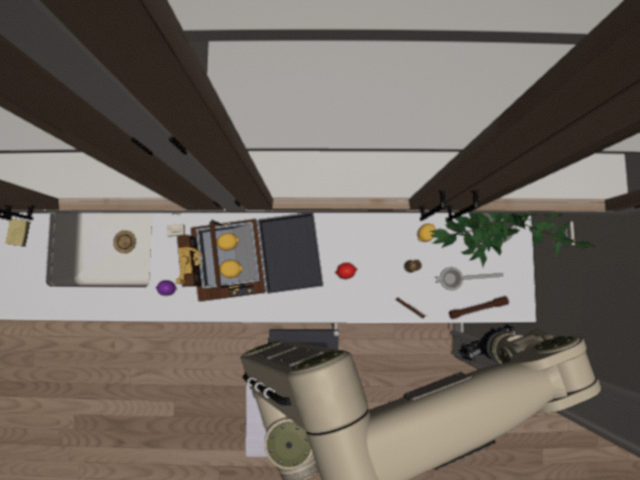

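View pics/wrist0.png

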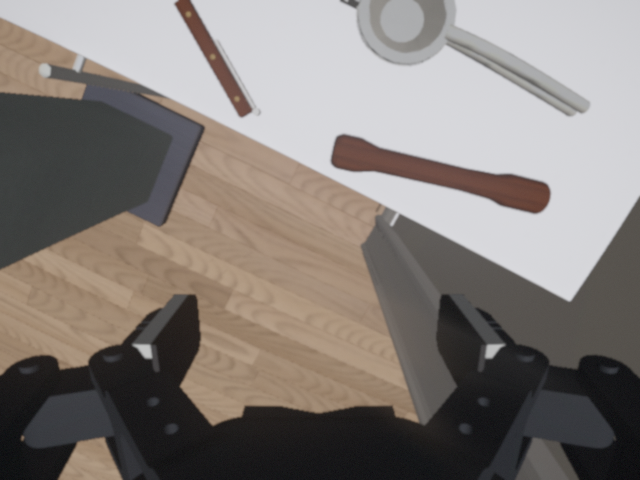

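Seen so far: the top view shows the skip at about (228,255), with yellow lemons at (228,242) and (231,269). The pan is at (290,253) and the post with brass cam at (186,260). Look-alikes, all to be left alone, are the purple lemon (166,288), the red one (346,270) and the third yellow one (427,232). Next I'll look at close crops.

```bash
python3 - <<'E'
import cv2
a=cv2.imread("pics/top0.png")[200:310,150:340]; cv2.imwrite("pics/topc.png",cv2.resize(a,None,fx=4.2,fy=4.2,interpolation=cv2.INTER_CUBIC))
a=cv2.imread("pics/scene0.png")[250:390,220:370]; cv2.imwrite("pics/scenec.png",cv2.resize(a,None,fx=4.2,fy=4.2,interpolation=cv2.INTER_CUBIC))
E
```

```text
(no output)
```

View pics/topc.png

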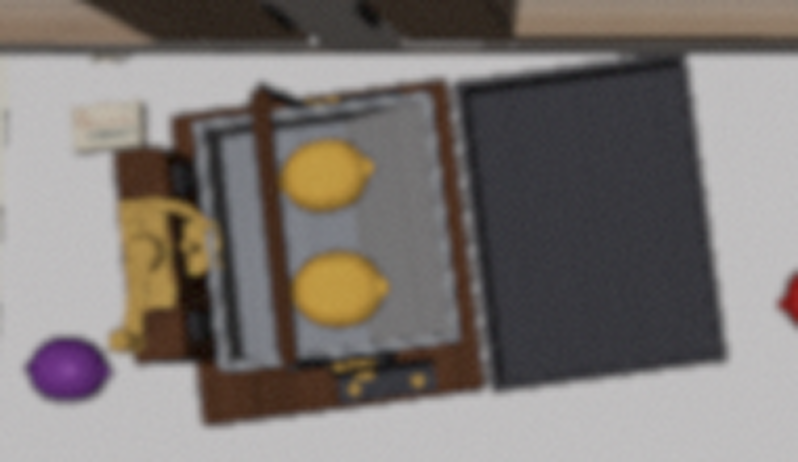

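View pics/scenec.png

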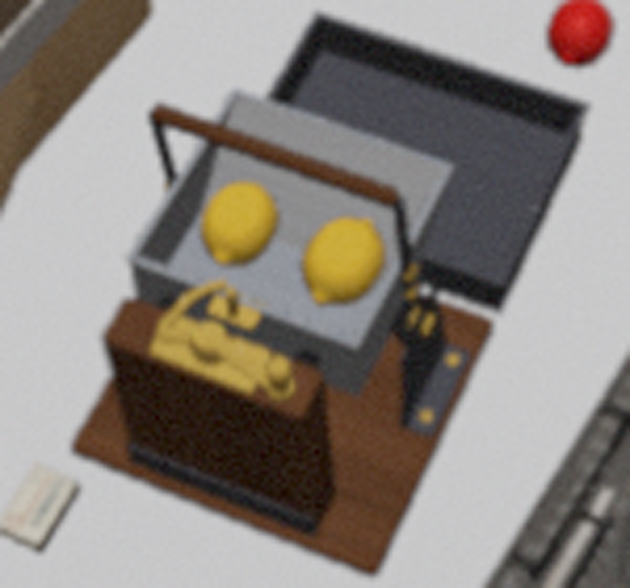

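The crops confirm both yellow lemons are in the skip. In the top crop the bar runs from (262,90) to (287,360), the cam knob is at (122,340), and the base corners are (207,423), (482,388), (443,83) and (175,118). Now to convert these pixels to world positions.

```bash
cat > h.py <<'E'
import numpy as np, cv2
def ray(c,px):
    K=np.array([[c['fx'],0,c['cx']],[0,c['fy'],c['cy']],[0,0,1]])
    u=cv2.undistortPoints(np.array([[px]],float),K,np.array(c['distortion']))[0,0]
    R=cv2.Rodrigues(np.array(c['rvec']))[0]; o=-R.T@np.array(c['tvec']); d=R.T@np.array([u[0],u[1],1.]); return o,d
def plane(c,px,z):
    o,d=ray(c,px); return o+d*(z-o[2])/d[2]
def tri(c1,p1,c2,p2):
    o1,d1=ray(c1,p1);o2,d2=ray(c2,p2); d1/=np.linalg.norm(d1);d2/=np.linalg.norm(d2)
    A=np.stack([d1,-d2],1); t=np.linalg.lstsq(A,o2-o1,rcond=None)[0]
    a=o1+d1*t[0];b=o2+d2*t[1]; return (a+b)/2,np.linalg.norm(a-b)
def proj(c,P):
    K=np.array([[c['fx'],0,c['cx']],[0,c['fy'],c['cy']],[0,0,1]])
    return cv2.projectPoints(np.array(P,float).reshape(-1,3),np.array(c['rvec']),np.array(c['tvec']),K,np.array(c['distortion']))[0].reshape(-1,2)
E
python3 - <<'E'
from h import *
from workcell import cams
t=cams.get_calibration("top"); s=cams.get_calibration("scene")
T=lambda x,y:(x/4.2-.38+150,y/4.2-.38+200)
S=lambda x,y:(x/4.2-.38+220,y/4.2-.38+250)
np.set_printoptions(precision=4,suppress=True)
for n,p in dict(bl=(207,423),br=(482,388),tr=(443,83),tl=(175,118)).items(): print("base",n,plane(t,T(*p),.016))
print("base scene br/bl", plane(s,S(491,322),.016),plane(s,S(377,573),.016),plane(s,S(75,447),.016))
for p in [(458,85),(685,60),(725,358),(493,390)]: print("pan",plane(t,T(*p),.05))
for n,p,q in [("bar+x",(262,90),(157,112)),("bar-x",(287,360),(397,195)),("knob",(122,340),(282,372)),("camaxis",(152,250),(207,341))]:
  print(n,tri(t,T(*p),s,S(*q)),plane(t,T(*p),.286 if 'bar' in n else .245))
E
```

```text
base bl [0.3493 0.3141 0.016 ]
base br [0.3778 0.0994 0.016 ]
base tr [0.6173 0.134  0.016 ]
base tl [0.5889 0.3469 0.016 ]
base scene br/bl [0.3774 0.1072 0.016 ] [0.345  0.3229 0.016 ] [0.5872 0.355  0.016 ]
pan [0.611  0.1175 0.05  ]
pan [ 0.631 -0.058  0.05 ]
pan [ 0.402  -0.0893  0.05  ]
pan [0.3771 0.087  0.05  ]
bar+x (array([0.5756, 0.2136, 0.2818]), np.float64(0.0009364504869425026)) [0.5746 0.2124 0.286 ]
bar-x (array([0.4014, 0.191 , 0.2885]), np.float64(0.00012417870792823867)) [0.4015 0.1916 0.286 ]
knob (array([0.4133, 0.3138, 0.2357]), np.float64(0.00023279723268845997)) [0.4134 0.3109 0.245 ]
camaxis (array([0.4772, 0.3064, 0.204 ]), np.float64(0.0049382762282492694)) [0.473  0.2928 0.245 ]
```

```bash
cat >> h.py <<'E'
from scipy.spatial.transform import Rotation as Ro
def rot(q): return Ro.from_quat([q[1],q[2],q[3],q[0]])
def psi_rot(psi):  # tool down, tool x at yaw psi
    return Ro.from_matrix(np.array([[np.cos(psi),np.sin(psi),0],[np.sin(psi),-np.cos(psi),0],[0,0,-1]]))
def rows(p0,R0,wps,grip):
    """wps list of (pos,Rot,n) -> print rows"""
    p=np.array(p0,float);R=R0
    for (q,Rq,n) in wps:
        q=np.array(q,float); dr=(R.inv()*Rq).as_rotvec(); ps=p.copy();Rs=R
        for k in range(1,n+1):
            pn=ps+(q-ps)*k/n; Rn=Rs*Ro.from_rotvec(dr*k/n)
            sh=R.inv().apply(pn-p)*100; rv=np.degrees((R.inv()*Rn).as_rotvec())
            print(grip,*[f"{v:.2f}" for v in sh],*[f"{v:.2f}" for v in rv],end="; ")
            p,R=pn,Rn
        print()
    return p,R
E
python3 - <<'E'
from h import *
from workcell import cams,get_state
np.set_printoptions(precision=4,suppress=True)
s=get_state(); w=cams.get_calibration("wrist")
R=cv2.Rodrigues(w['rvec'])[0]; o=-R.T@w['tvec']; Rt=rot(s['orientation'])
print("cam in tool",Rt.inv().apply(o-s['tcp_pos'])); print(Rt.inv().as_matrix()@R.T)
psi=np.pi+.134
rows(s['tcp_pos'],Rt,[((.42,-.40,.33),psi_rot(1.2),4),((.43,-.05,.38),psi_rot(2.3),7),((.40,.18,.40),psi_rot(psi),6)],100)
E
```

```text
cam in tool [ 0.0668  0.0006 -0.1238]
[[ 0.001  -0.9655 -0.2603]
 [ 1.      0.0011 -0.0005]
 [ 0.0008 -0.2603  0.9655]]
100 4.89 -0.72 -2.01 -0.02 -0.01 -10.52; 100 4.94 0.19 -2.01 -0.02 -0.01 -10.52; 100 4.82 1.09 -2.01 -0.02 -0.01 -10.52; 100 4.54 1.95 -2.01 -0.02 -0.01 -10.52; 
100 4.71 -1.68 -0.71 0.00 0.00 -9.00; 100 4.92 -0.92 -0.71 0.00 0.00 -9.00; 100 5.00 -0.14 -0.71 0.00 0.00 -9.00; 100 4.96 0.64 -0.71 0.00 0.00 -9.00; 100 4.80 1.41 -0.71 0.00 0.00 -9.00; 100 4.52 2.15 -0.71 0.00 0.00 -9.00; 100 4.13 2.83 -0.71 0.00 0.00 -9.00; 
100 3.19 2.18 -0.33 0.00 -0.00 -9.32; 100 2.80 2.67 -0.33 0.00 -0.00 -9.32; 100 2.33 3.09 -0.33 0.00 -0.00 -9.32; 100 1.80 3.42 -0.33 0.00 -0.00 -9.32; 100 1.22 3.67 -0.33 0.00 -0.00 -9.32; 100 0.61 3.82 -0.33 0.00 -0.00 -9.32;
```

play_rows:
  series: "100 4.9 -0.7 -2 0 0 -10.5; 100 4.9 0.2 -2 0 0 -10.5; 100 4.8 1.1 -2 0 0 -10.5; 100 4.5 1.9 -2 0 0 -10.5; 100 4.7 -1.7 -0.7 0 0 -9; 100 4.9 -0.9 -0.7 0 0 -9; 100 5 -0.1 -0.7 0 0 -9; 100 5 0.6 -0.7 0 0 -9; 100 4.8 1.4 -0.7 0 0 -9; 100 4.5 2.1 -0.7 0 0 -9; 100 4.1 2.8 -0.7 0 0 -9"

```text
clock: 1.52
tcp_pos: [0.4288, -0.0503, 0.3794]
orientation: [0.0, 0.407, 0.913, 0.0]
wrist_force: [0.8, 0.6, -0.6]
finger_gap: 0.0854
```

play_rows:
  series: "100 3.2 2.2 -0.3 0 0 -9.3; 100 2.8 2.7 -0.3 0 0 -9.3; 100 2.3 3.1 -0.3 0 0 -9.3; 100 1.8 3.4 -0.3 0 0 -9.3; 100 1.2 3.7 -0.3 0 0 -9.3; 100 0.6 3.8 -0.3 0 0 -9.3; 100 0 0 0 0 0 0; 100 0 0 0 0 0 0"

```text
clock: 2.52
tcp_pos: [0.4004, 0.1784, 0.397]
orientation: [-0.0, -0.065, 0.998, -0.0]
wrist_force: [0.4, 0.0, -0.3]
finger_gap: 0.0853
```

```bash
python3 - <<'E'
from h import *
from workcell import cams,get_state
import pickle
np.set_printoptions(precision=4,suppress=True)
s=get_state(); w=cams.get_calibration("wrist"); im=cams.read_camera("wrist")
cv2.imwrite("pics/w1.png",im[:,:,::-1]); pickle.dump(w,open("w1.pkl","wb")); print(s['clock'],s['tcp_pos'],s['orientation'],s['joint_pos'],s['wrist_force'])
R=rot(s['orientation']).as_matrix(); print(R)
E
```

```text
2.525 [0.4004 0.1784 0.397 ] [-0.0003 -0.0651  0.9979 -0.0003] [ 0.236   0.0454  0.0747  1.6006 -0.0005  0.1058] [ 0.4152  0.0449 -0.3393]
[[-0.9915 -0.1298 -0.0005]
 [-0.1298  0.9915 -0.0006]
 [ 0.0006 -0.0006 -1.    ]]
```

View pics/w1.png

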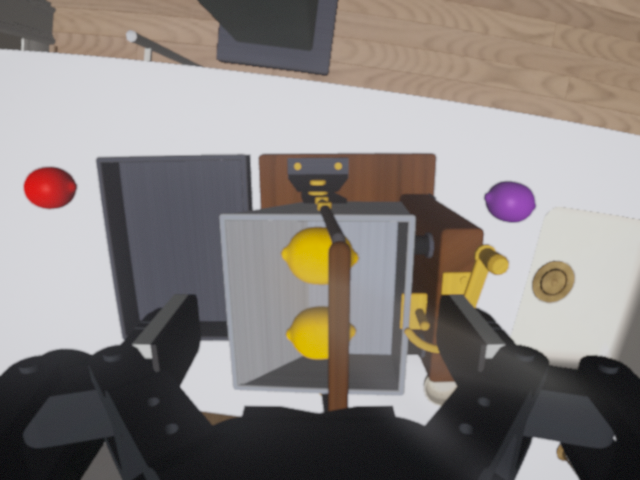

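The wrist view shows the bar from (340,240) to (338,410), the knob top at (496,261), the near base corners at (260,154) and (435,154), and the hinge lug at (318,165). Both lemons are still in the skip.

```bash
python3 - <<'E'
from h import *
import pickle
from workcell import cams
np.set_printoptions(precision=4,suppress=True)
w=pickle.load(open("w1.pkl","rb"))
im=cv2.imread("pics/w1.png"); cv2.imwrite("pics/w1c.png",cv2.resize(im[140:420,210:520],None,fx=2.5,fy=2.1))
for p in [(340,245),(340,330),(339,400)]: print("bar",plane(w,p,.293))
print("knob",plane(w,(496,261),.249))
a=plane(w,(260,154),.016);b=plane(w,(435,154),.016); print("base",a,b,np.linalg.norm(a-b),np.arctan2(-(b-a)[0],(b-a)[1]))
a=plane(w,(340,245),.293);b=plane(w,(339,400),.293);print("yaw",np.arctan2((b-a)[1],(b-a)[0]))
print("pan",plane(w,(250,155),.05),plane(w,(98,158),.05))
E
```

```text
bar [0.4019 0.1916 0.293 ]
bar [0.4573 0.1998 0.293 ]
bar [0.5097 0.2069 0.293 ]
knob [0.4119 0.3104 0.249 ]
base [0.3779 0.1026 0.016 ] [0.3488 0.3188 0.016 ] 0.21816652034414813 0.13380790113583152
yaw 0.14118451712383173
pan [0.3777 0.0957 0.05  ] [ 0.4028 -0.0858  0.05  ]
```

View pics/w1c.png

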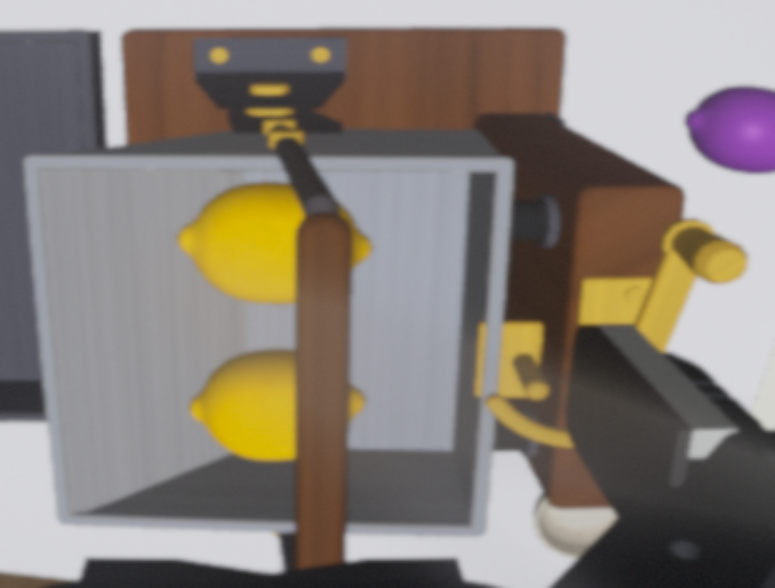

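```bash
python3 - <<'E'
from h import *
from workcell import get_state
s=get_state()
rows(s['tcp_pos'],rot(s['orientation']),[((.4435,.197,.36),psi_rot(np.pi+.135),3),((.4435,.197,.287),psi_rot(np.pi+.135),3)],60)
E
```

```text
60 -1.50 0.44 1.23 -0.01 -0.01 -0.11; 60 -1.50 0.44 1.23 -0.01 -0.01 -0.11; 60 -1.50 0.44 1.23 -0.01 -0.01 -0.11; 
60 0.00 0.00 2.43 -0.00 0.00 -0.00; 60 0.00 0.00 2.43 -0.00 0.00 0.00; 60 0.00 0.00 2.43 -0.00 0.00 0.00;
```

play_rows:
  series: "70 -1.5 0.4 1.2 0 0 0; 60 -1.5 0.4 1.2 0 0 -0.2; 60 -1.5 0.5 1.2 0 0 -0.1; 60 0 0 2.4 0 0 0; 60 0 0 2.4 0 0 0; 60 0 0 2.5 0 0 0; 40 0 0 0 0 0 0; 30 0 0 0 0 0 0; 30 0 0 0 0 0 0"
  newtons: 20

```text
clock: 3.7
tcp_pos: [0.4442, 0.1976, 0.2893]
orientation: [0.001, -0.068, 0.998, 0.0]
wrist_force: [-0.3, -0.6, -0.1]
finger_gap: 0.0256
```

```bash
python3 - <<'E'
from h import *
from workcell import cams,get_state
s=get_state(); print(s['clock'],s['tcp_pos'],s['finger_gap'],s['wrist_force'])
for n in ["wrist","scene"]:
    cv2.imwrite(f"pics/{n}2.png",cams.read_camera(n)[:,:,::-1])
a=cv2.imread("pics/scene2.png")[150:390,200:400]; b=cv2.imread("pics/wrist2.png")[180:420,180:460]
cv2.imwrite("pics/c2.png",np.hstack([cv2.resize(a,(380,456)),cv2.resize(b,(420,456))]))
E
```

```text
3.7 [0.44418    0.19756026 0.28928895] 0.02561987926327292 [-0.3189866  -0.57561457 -0.06912366]
```

View pics/c2.png

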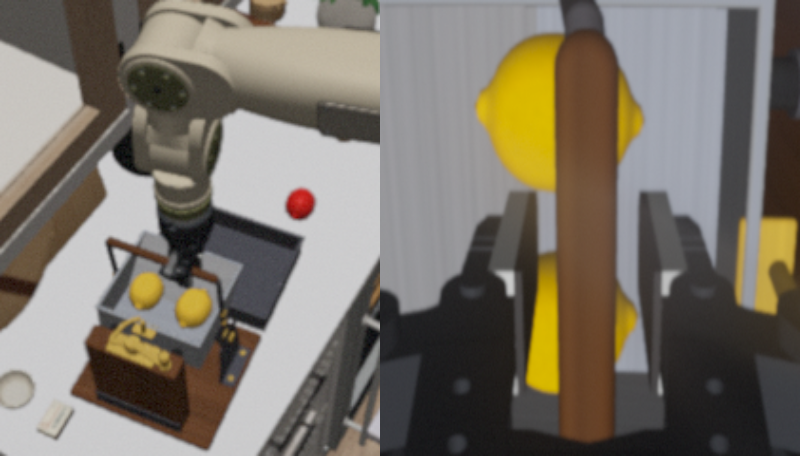

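```bash
cat >> h.py <<'E'
def arc(ths,p0):
    """print tool (x,y,z) cm shifts through bar angles; tool y=+yhat, z down, starting on p0=(v,z) measured"""
    v,z=p0; 
    for t in ths:
        a=.14-t; vn=VH+.178*np.sin(a); zn=.110+.178*np.cos(a)
        print(f"th{t:.2f}: 0 {100*(vn-v):.2f} {-100*(zn-z):.2f}"); v,z=vn,zn
VH=.123
E
python3 -c "
from h import *
arc(np.linspace(.067,1.31,22)[1:],(.136,.2875))"
```

```text
th0.13: 0 -1.05 -0.05
th0.19: 0 -1.05 0.02
th0.24: 0 -1.05 0.08
th0.30: 0 -1.04 0.14
th0.36: 0 -1.03 0.20
th0.42: 0 -1.02 0.26
th0.48: 0 -1.00 0.32
th0.54: 0 -0.98 0.38
th0.60: 0 -0.96 0.44
th0.66: 0 -0.93 0.50
th0.72: 0 -0.90 0.55
th0.78: 0 -0.86 0.60
th0.84: 0 -0.83 0.65
th0.90: 0 -0.79 0.70
th0.95: 0 -0.74 0.74
th1.01: 0 -0.70 0.79
th1.07: 0 -0.65 0.83
th1.13: 0 -0.60 0.86
th1.19: 0 -0.55 0.90
th1.25: 0 -0.50 0.93
th1.31: 0 -0.44 0.96
```

play_rows:
  series: "20 0 0 0 0 0 0; 20 0 0 0 0 0 0; 20 0 -1.05 0 0 0 0; 20 0 -1.05 0 0 0 0; 20 0 -1.05 0.1 0 0 0; 20 0 -1.05 0.15 0 0 0; 20 0 -1.05 0.2 0 0 0; 20 0 -1 0.25 0 0 0; 20 0 -1 0.3 0 0 0; 20 0 -1 0.4 0 0 0; 20 0 -0.95 0.45 0 0 0"

```text
clock: 5.18
tcp_pos: [0.4559, 0.1055, 0.2694]
orientation: [-0.0, -0.068, 0.998, -0.0]
wrist_force: [-0.6, -0.7, -1.6]
finger_gap: 0.0175
```

```bash
python3 - <<'E'
from h import *
from workcell import cams,get_state
s=get_state(); p=s['tcp_pos'];print(s['clock'],p,s['finger_gap'],s['wrist_force'],"v",-p[0]*.1346+p[1]*.9909)
for n in ["wrist","scene"]:
    cv2.imwrite(f"pics/{n}3.png",cams.read_camera(n)[:,:,::-1])
a=cv2.imread("pics/scene3.png")[150:390,200:400]; b=cv2.imread("pics/wrist3.png")[100:420,130:510]
cv2.imwrite("pics/c3.png",np.hstack([cv2.resize(a,(340,408)),cv2.resize(b,(456,408))]))
E
```

```text
5.175 [0.4559443  0.10548399 0.26939647] 0.017538418004748167 [-0.58167402 -0.73415765 -1.63091862] v 0.04315397897308475
```

View pics/c3.png

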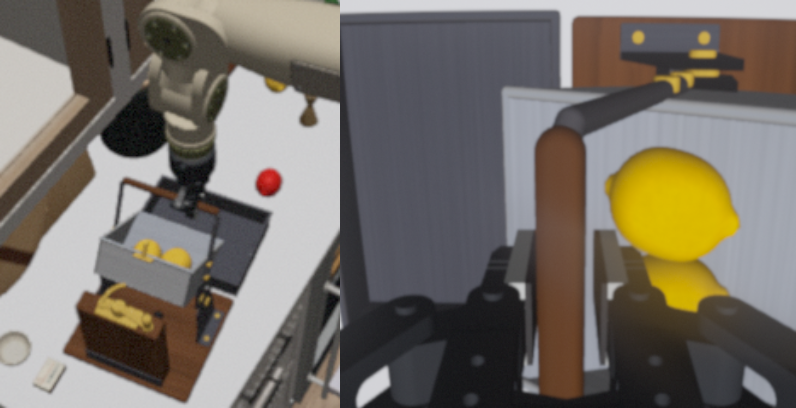

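The bar is held in the jaws at about 0.6 rad, with both lemons still in the tray. I'll continue tipping.

play_rows:
  series: "20 0 -0.9 0.5 0 0 0; 20 0 -0.9 0.55 0 0 0; 20 0 -0.85 0.6 0 0 0; 20 0 -0.8 0.65 0 0 0; 20 0 -0.8 0.7 0 0 0; 20 0 -0.75 0.75 0 0 0; 20 0 -0.7 0.8 0 0 0; 20 0 -0.65 0.8 0 0 0; 20 0 -0.6 0.85 0 0 0; 20 0 -0.55 0.9 0 0 0; 20 0 -0.5 0.95 0 0 0; 20 0 -0.45 0.95 0 0 0"

```text
clock: 6.78
tcp_pos: [0.4674, 0.0221, 0.1791]
orientation: [0.0, -0.068, 0.998, -0.0]
wrist_force: [0.0, -0.4, -0.3]
finger_gap: 0.0172
```

```bash
cat > look.py <<'E'
import sys
from h import *
from workcell import cams,get_state
k=sys.argv[1]
s=get_state(); p=s['tcp_pos'];print(round(s['clock'],2),p,s['finger_gap'],s['wrist_force'],"v",-p[0]*.1346+p[1]*.9909)
for n in ["wrist","scene"]:
    cv2.imwrite(f"pics/{n}{k}.png",cams.read_camera(n)[:,:,::-1])
a=cv2.imread(f"pics/scene{k}.png")[190:390,220:370]; b=cv2.imread(f"pics/wrist{k}.png")
cv2.imwrite(f"pics/c{k}.png",np.hstack([cv2.resize(a,(300,400)),cv2.resize(b,(500,400))]))
E
python3 look.py 4
```

```text
6.78 [0.46740985 0.02213506 0.17911414] 0.017154429968312866 [ 0.01666581 -0.43661313 -0.27980525] v -0.04097973070821126
```

View pics/c4.png

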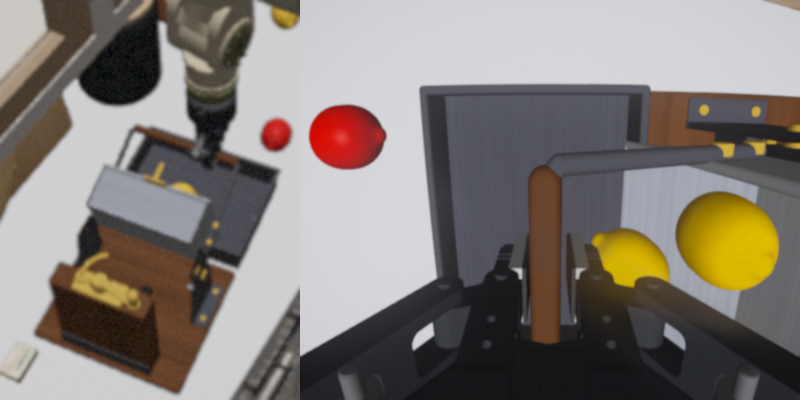

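The skip is fully tipped and the lemons are just starting to roll. I'll wait, then look again.

play_rows:
  series: "20 0 0 0 0 0 0; 20 0 0 0 0 0 0; 20 0 0 0 0 0 0; 20 0 0 0 0 0 0; 20 0 0 0 0 0 0; 20 0 0 0 0 0 0; 20 0 0 0 0 0 0; 20 0 0 0 0 0 0"

```text
clock: 7.88
tcp_pos: [0.4675, 0.0223, 0.1799]
orientation: [0.0, -0.068, 0.998, -0.0]
wrist_force: [-0.0, -2.8, 0.5]
finger_gap: 0.0173
```

```bash
python3 look.py 5
```

```text
7.88 [0.46748672 0.02233452 0.17985144] 0.01729995915253665 [-0.02399896 -2.83101402  0.45788497] v -0.040792436371714744
```

View pics/c5.png

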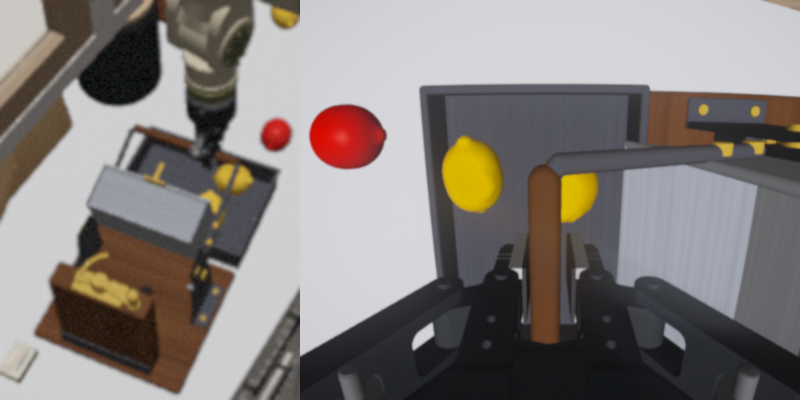

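Both lemons now lie in the pan, at about (470,175) and (575,195) in the wrist crop. Next I'll pinch the bar lightly and ease it back.

```bash
python3 -c "
from h import *
arc(np.linspace(1.31,.067,28)[1:],(-.0410,.1795))"
```

```text
th1.26: 0 0.35 -0.74
th1.22: 0 0.37 -0.73
th1.17: 0 0.40 -0.71
th1.13: 0 0.44 -0.69
th1.08: 0 0.47 -0.67
th1.03: 0 0.50 -0.65
th0.99: 0 0.53 -0.63
th0.94: 0 0.56 -0.60
th0.90: 0 0.58 -0.58
th0.85: 0 0.61 -0.55
th0.80: 0 0.63 -0.52
th0.76: 0 0.66 -0.49
th0.71: 0 0.68 -0.46
th0.67: 0 0.70 -0.43
th0.62: 0 0.72 -0.39
th0.57: 0 0.74 -0.36
th0.53: 0 0.75 -0.33
th0.48: 0 0.77 -0.29
th0.44: 0 0.78 -0.26
th0.39: 0 0.79 -0.22
th0.34: 0 0.80 -0.18
th0.30: 0 0.81 -0.15
th0.25: 0 0.81 -0.11
th0.21: 0 0.82 -0.07
th0.16: 0 0.82 -0.03
th0.11: 0 0.82 0.00
th0.07: 0 0.82 0.04
```

play_rows:
  series: "10 0 0 0 0 0 0; 10 0 0 0 0 0 0; 10 0 0 0 0 0 0; 10 0 0 0 0 0 0"
  newtons: 20

```text
clock: 8.48
tcp_pos: [0.4677, 0.0209, 0.1802]
orientation: [0.0, -0.067, 0.998, -0.002]
wrist_force: [-1.7, -8.6, 2.2]
finger_gap: 0.0135
```

play_rows:
  series: "10 0 0.35 -0.75 0 0 0; 10 0 0.35 -0.75 0 0 0; 10 0 0.4 -0.7 0 0 0; 10 0 0.45 -0.7 0 0 0; 10 0 0.45 -0.65 0 0 0; 10 0 0.5 -0.65 0 0 0; 10 0 0.55 -0.65 0 0 0; 10 0 0.55 -0.6 0 0 0; 10 0 0.6 -0.6 0 0 0"

```text
clock: 9.6
tcp_pos: [0.4623, 0.0611, 0.2423]
orientation: [0.001, -0.067, 0.998, -0.004]
wrist_force: [-3.7, -14.6, 11.7]
finger_gap: 0.0131
```

```bash
python3 look.py 6
```

```text
9.6 [0.46226612 0.06111258 0.24231742] 0.013100490446954643 [ -3.72287407 -14.63853492  11.74378959] v -0.001664561106411333
```

View pics/c6.png

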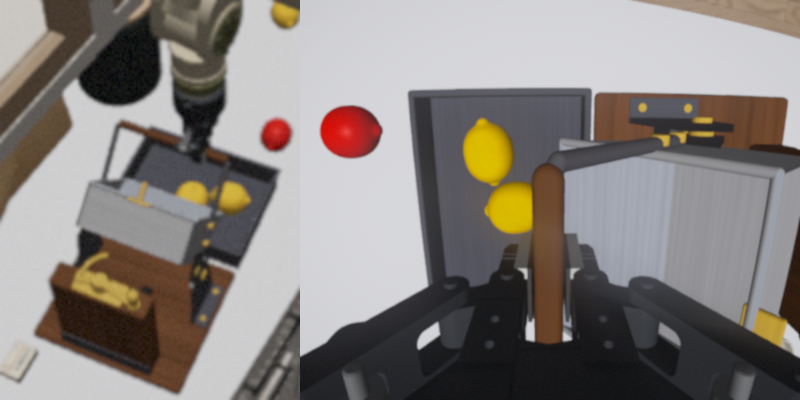

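The bar is held and the skip is at about 0.9 rad with the lemons in the pan. Some radial strain has built up (about 18 N), so I'll ease the jaws to 2–3 mm play and carry on that way, which the task allows.

play_rows:
  series: "19 0 0 0 0 0 0; 19 0 0 0 0 0 0; 19 0 0 0 0 0 0"

```text
clock: 10.07
tcp_pos: [0.4624, 0.0628, 0.2416]
orientation: [0.001, -0.067, 0.998, -0.002]
wrist_force: [0.1, -8.2, 7.2]
finger_gap: 0.0163
```

play_rows:
  series: "19 0 0 -0.3 0 0 0; 19 0 0 0 0 0 0"

```text
clock: 10.32
tcp_pos: [0.4619, 0.0642, 0.2436]
orientation: [0.0, -0.068, 0.998, -0.0]
wrist_force: [1.0, -3.4, 2.3]
finger_gap: 0.016
```

```bash
python3 -c "
from h import *
arc(np.linspace(.87,.30,12)[1:],(.0014,.2440))
arc(np.linspace(.30,.067,8)[1:],(.0946,.2857))"
```

```text
th0.82: 0 0.99 -0.46
th0.77: 0 0.73 -0.56
th0.71: 0 0.76 -0.52
th0.66: 0 0.79 -0.48
th0.61: 0 0.81 -0.44
th0.56: 0 0.83 -0.40
th0.51: 0 0.85 -0.35
th0.46: 0 0.87 -0.31
th0.40: 0 0.88 -0.26
th0.35: 0 0.90 -0.22
th0.30: 0 0.91 -0.17
th0.27: 0 0.59 -0.09
th0.23: 0 0.59 -0.07
th0.20: 0 0.59 -0.05
th0.17: 0 0.59 -0.03
th0.13: 0 0.59 -0.01
th0.10: 0 0.59 0.01
th0.07: 0 0.59 0.03
```

play_rows:
  series: "19 0 0.8 -0.6 0 0 0; 19 0 0.75 -0.6 0 0 0; 19 0 0.75 -0.55 0 0 0; 19 0 0.8 -0.5 0 0 0; 19 0 0.8 -0.45 0 0 0; 19 0 0.85 -0.4 0 0 0; 19 0 0.85 -0.35 0 0 0; 19 0 0.85 -0.3 0 0 0; 19 0 0 0 0 0 0"

```text
clock: 11.45
tcp_pos: [0.4528, 0.1287, 0.2809]
orientation: [0.0, -0.068, 0.998, 0.0]
wrist_force: [0.4, -0.9, -0.8]
finger_gap: 0.0161
```

```bash
python3 look.py 7
```

```text
11.45 [0.45283364 0.12872196 0.28091407] 0.01612800589999894 [ 0.44905978 -0.86606136 -0.83512547] v 0.06659918012478311
```

View pics/c7.png

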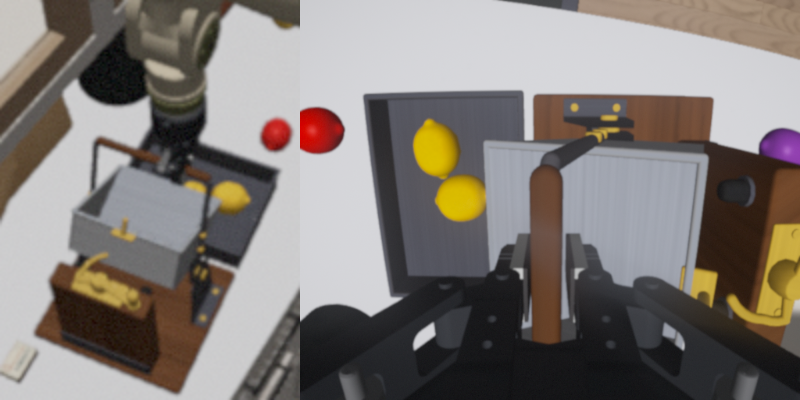

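play_rows:
  series: "18 0 0.5 -0.15 0 0 0; 18 0 0.5 -0.15 0 0 0; 18 0 0.5 -0.1 0 0 0; 18 0 0.5 -0.1 0 0 0; 18 0 0.5 -0.1 0 0 0; 18 0 0.5 -0.05 0 0 0; 18 0 0.5 -0.05 0 0 0; 18 0 0.5 -0.05 0 0 0; 18 0 0.5 0 0 0 0; 18 0 0.5 0 0 0 0; 18 0 0.5 0 0 0 0; 18 0 0.4 0 0 0 0"

```text
clock: 13.05
tcp_pos: [0.4448, 0.1868, 0.2882]
orientation: [-0.0, -0.068, 0.998, -0.0]
wrist_force: [-0.3, 0.6, -0.4]
finger_gap: 0.0156
```

play_rows:
  series: "18 0 0.3 0 0 0 0; 18 0 0.3 0 0 0 0; 18 0 0.2 0 0 0 0; 18 0 0 0 0 0 0; 18 0 0 0 0 0 0"

```text
clock: 13.68
tcp_pos: [0.4438, 0.1943, 0.2883]
orientation: [0.0, -0.068, 0.998, -0.0]
wrist_force: [-0.4, 0.1, 0.1]
finger_gap: 0.0155
```

```bash
python3 look.py 8
```

```text
13.68 [0.44384907 0.1943429  0.28828648] 0.015498154458031413 [-0.41084677  0.07782774  0.07485277] v 0.13283229045303088
```

View pics/c8.png

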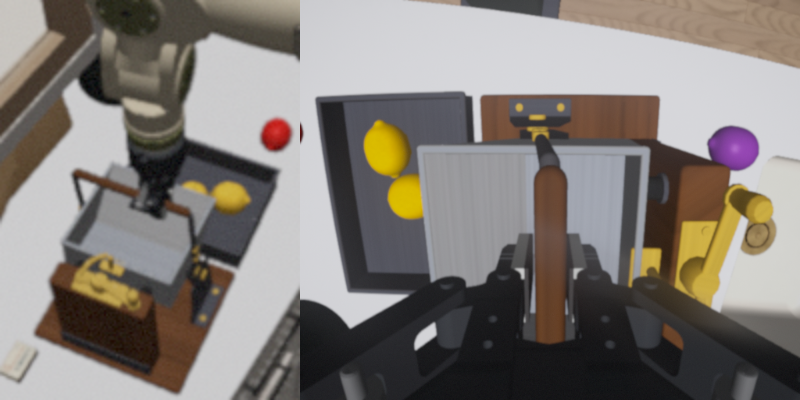

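play_rows:
  series: "18 0 0.15 0 0 0 0; 18 0 0.15 0 0 0 0; 18 0 0 0 0 0 0"

```text
clock: 14.15
tcp_pos: [0.4434, 0.1974, 0.2883]
orientation: [0.0, -0.068, 0.998, -0.0]
wrist_force: [-0.5, -0.5, 0.8]
finger_gap: 0.0153
```

play_rows:
  series: "18 0 0.1 0 0 0 0; 18 0 0.1 0 0 0 0; 18 0 0 0 0 0 0"

```text
clock: 14.52
tcp_pos: [0.4432, 0.1993, 0.2882]
orientation: [0.0, -0.068, 0.998, -0.0]
wrist_force: [0.3, -1.1, 0.4]
finger_gap: 0.0153
```

The light contact (1.1 N) shows the skip is on its buffers. I'll release slowly and rise.

play_rows:
  series: "20 0 0 0 0 0 0; 22 0 0 0 0 0 0; 26 0 0 0 0 0 0; 32 0 0 0 0 0 0; 50 0 0 0 0 0 0; 60 0 0 0 0 0 0; 60 0 0 -1.5 0 0 0; 60 0 0 -2.5 0 0 0; 60 0 0 -3 0 0 0; 60 3 3 -1 0 0 0; 60 4 4 0 0 0 0; 60 0 0 0 0 0 0"

```text
clock: 16.02
tcp_pos: [0.362, 0.2608, 0.3702]
orientation: [0.001, -0.07, 0.998, 0.001]
wrist_force: [0.8, -0.6, -0.7]
finger_gap: 0.051
```

```bash
python3 - <<'E'
import pickle
from workcell import cams
pickle.dump(cams.get_calibration("wrist"),open("w9.pkl","wb"))
E
python3 look.py 9
```

```text
16.02 [0.36197898 0.26078788 0.37017968] 0.05104670330096534 [ 0.80582253 -0.62492585 -0.71783285] v 0.20969233859512662
```

View pics/wrist9.png

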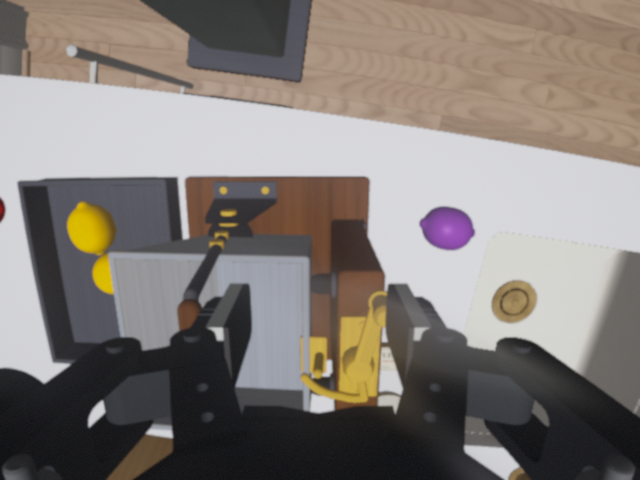

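```bash
python3 - <<'E'
from h import *
import pickle
np.set_printoptions(precision=4,suppress=True)
w=pickle.load(open("w9.pkl","rb"))
im=cv2.imread("pics/wrist9.png"); cv2.imwrite("pics/w9c.png",cv2.resize(im[210:420,170:430],None,fx=3,fy=2.8,interpolation=cv2.INTER_CUBIC))
uv=lambda P:(P[0]*.9909+P[1]*.1346,-P[0]*.1346+P[1]*.9909)
for n,p,z in [("knobtop",(380,301),.249),("axis",(358,363),.228),("pin",(318,367),.2)]:
    P=plane(w,p,z); print(n,P,np.array(uv(P)))
E
```

```text
knobtop [0.4032 0.3083 0.249 ] [0.4411 0.2512]
axis [0.4652 0.3062 0.228 ] [0.5022 0.2408]
pin [0.4913 0.2793 0.2   ] [0.5244 0.2106]
```

View pics/w9c.png

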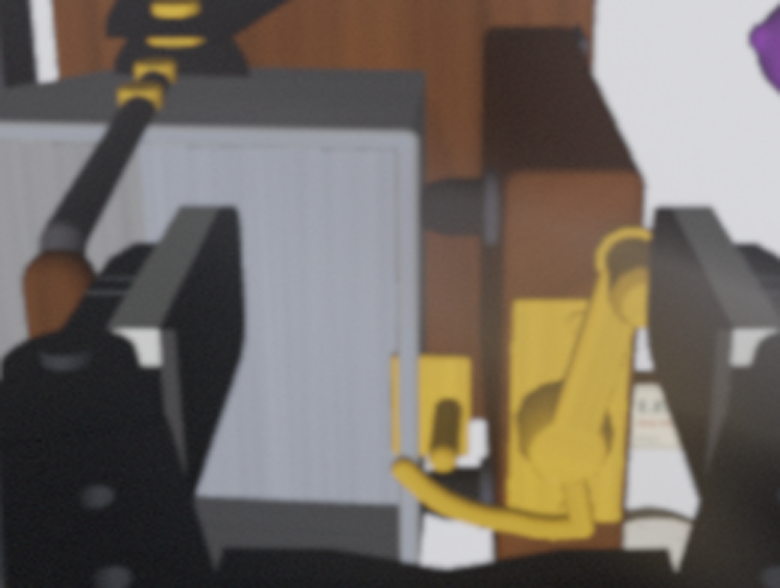

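```bash
python3 - <<'E'
from h import *
from workcell import get_state
s=get_state()
psi=np.pi+.135-.16
rows(s['tcp_pos'],rot(s['orientation']),[((.4138,.3105,.31),psi_rot(psi),3),((.4138,.3105,.247),psi_rot(psi),3)],45)
E
```

```text
45 -1.86 1.45 1.98 0.01 0.04 3.10; 45 -1.78 1.55 1.98 0.01 0.04 3.10; 45 -1.70 1.65 1.98 0.01 0.04 3.10; 
45 -0.00 0.00 2.10 -0.00 -0.00 -0.00; 45 -0.00 0.00 2.10 -0.00 -0.00 -0.00; 45 -0.00 0.00 2.10 -0.00 -0.00 -0.00;
```

play_rows:
  series: "45 -1.9 1.4 2 0 0 3.1; 45 -1.8 1.6 2 0 0 3.1; 45 -1.7 1.6 2 0 0 3.1; 45 0 0 1 0 0 0; 45 0 0 0 0 0 0"

```text
clock: 16.75
tcp_pos: [0.4143, 0.3085, 0.2975]
orientation: [-0.001, 0.013, 1.0, -0.001]
wrist_force: [-0.7, -0.3, 0.1]
finger_gap: 0.0387
```

```bash
python3 look.py 10
```

```text
16.75 [0.41429621 0.30849248 0.29749257] 0.03866126830495173 [-0.69850094 -0.26615676  0.10262953] v 0.24992092897942508
```

View pics/wrist10.png

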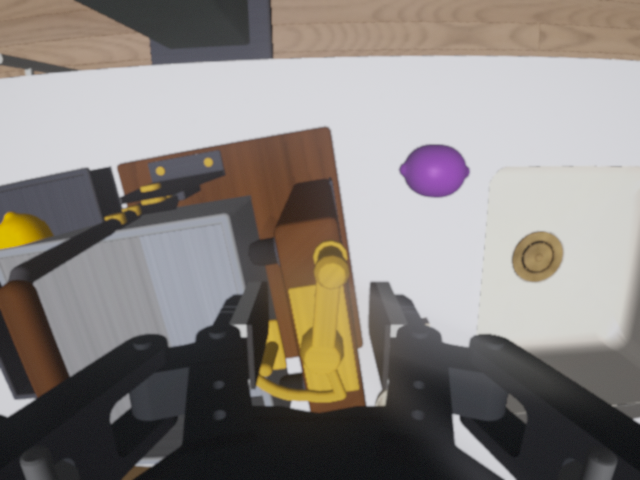

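```bash
python3 - <<'E'
from h import *
from workcell import get_state,cams
w=cams.get_calibration("wrist");s=get_state()
for p,z in [((330,271),.249),((321,355),.226)]:
  P=plane(w,p,z); print(P, rot(s['orientation']).inv().apply(P-s['tcp_pos']),P[0]*.9909+P[1]*.1346,-P[0]*.1346+P[1]*.9909)
E
```

```text
[0.41435828 0.31445793 0.249     ] [0.00030246 0.00559044 0.04998592] 0.45291365938092076 0.255823735705651
[0.47260996 0.30910006 0.226     ] [-0.05806084  0.0017975   0.07301423] 0.5099140738657515 0.24267394444966928
```

play_rows:
  series: "45 0 0.5 0.5 0 0 2; 45 0 0 2 0 0 1; 45 0 0 2 0 0 0; 45 0 0 0.5 0 0 0; 28 0 0 0 0 0 0; 28 0 0 0 0 0 0; 28 0 0 0 0 0 0"

```text
clock: 17.73
tcp_pos: [0.4149, 0.3147, 0.2491]
orientation: [0.001, 0.039, 0.999, 0.0]
wrist_force: [0.3, 0.1, -0.7]
finger_gap: 0.0239
```

```bash
python3 look.py 11; python3 -c "
from workcell import get_state; print(get_state()['joint_pos'])"
```

```text
17.73 [0.41493406 0.31468927 0.24906213] 0.02394437686317842 [ 0.29791162  0.10488564 -0.70873878] v 0.2559754709527312
[ 4.94759365e-01  2.07544498e-01 -9.79919851e-02  1.26447074e+00
 -7.52720488e-05  5.73458511e-01]
```

View pics/wrist11.png

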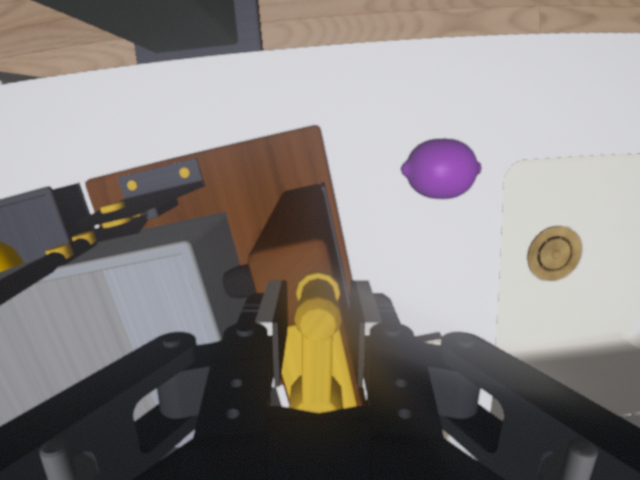

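The knob is centred between the jaws at (318,310). Now the swing: arc steps of 0.13 rad, turning the tool with the lever.

play_rows:
  series: "27 0 0.4 0.15 0 0 0; 27 -0.05 0.78 0 0 0 7.45; 27 -0.05 0.78 0 0 0 7.45; 27 -0.05 0.78 0 0 0 7.45; 27 -0.05 0.78 0 0 0 7.45; 27 -0.05 0.78 0 0 0 7.45; 27 0 0 0 0 0 0"

```text
clock: 18.7
tcp_pos: [0.4301, 0.3543, 0.2464]
orientation: [-0.0, 0.356, 0.935, -0.0]
wrist_force: [-0.0, 0.6, 0.0]
finger_gap: 0.0229
```

```bash
python3 look.py 12; python3 -c "
from workcell import get_state; print(get_state()['joint_pos'])"
```

```text
18.7 [0.43008374 0.35429787 0.24639441] 0.022919604064512652 [-0.03802371  0.59043549  0.04007119] v 0.29318448475200753
[ 5.44723692e-01  2.78994091e-01 -1.00564084e-02  1.28228360e+00
 -7.73884726e-05  1.27108993e+00]
```

View pics/c12.png

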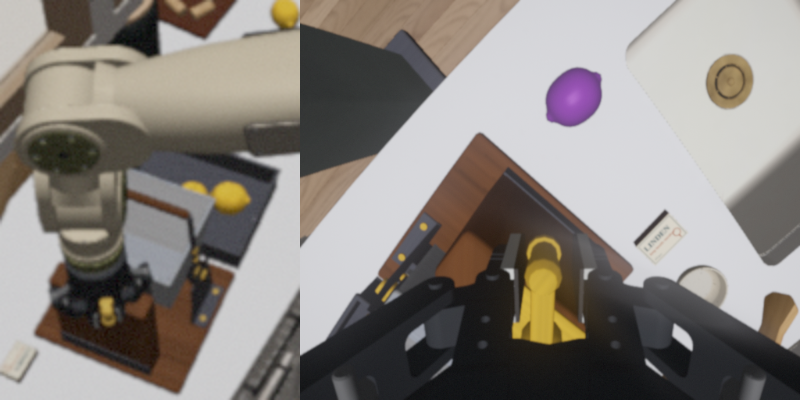

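play_rows:
  series: "27 -0.1 0.78 0 0 0 7.45; 27 -0.1 0.78 0 0 0 7.45; 27 -0.05 0.78 0 0 0 7.45; 27 -0.05 0.78 0 0 0 7.45; 27 0 0 0 0 0 0"

```text
clock: 19.42
tcp_pos: [0.4559, 0.3696, 0.2466]
orientation: [-0.0, 0.584, 0.812, -0.001]
wrist_force: [-0.4, 0.5, -0.4]
finger_gap: 0.023
```

play_rows:
  series: "27 -0.05 0.78 0 0 0 7.45; 27 -0.05 0.4 0 0 0 3; 27 0 0 0 0 0 0"

```text
clock: 19.8
tcp_pos: [0.4678, 0.3723, 0.2467]
orientation: [-0.0, 0.655, 0.755, -0.0]
wrist_force: [-1.0, -0.7, 0.4]
finger_gap: 0.0229
```

```bash
python3 look.py 13; python3 -c "
from workcell import get_state; import numpy as np
s=get_state();p=s['tcp_pos'];print(s['joint_pos']);u,v=p[0]*.9909+p[1]*.1346-.510,-p[0]*.1346+p[1]*.9909-.2427;print(np.hypot(u,v),np.arctan2(v,-u))"
```

```text
19.8 [0.46784712 0.37230708 0.2467471 ] 0.022922866017103683 [-1.03158851 -0.72048956  0.4176266 ] v 0.3059468658597115
[ 5.38089416e-01  3.59443151e-01  1.02894939e-01  1.31415100e+00
 -1.85526396e-04  1.96749948e+00]
0.06341431023629956 1.6303758094099552
```

View pics/c13.png

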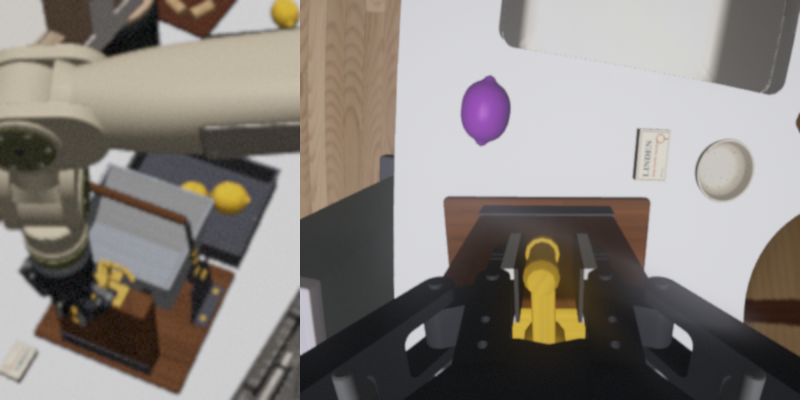

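play_rows:
  series: "27 -0.1 0.4 0 0 0 3.5; 27 -0.05 0.2 0 0 0 1; 27 0 0 0 0 0 0"

```text
clock: 20.27
tcp_pos: [0.4739, 0.3722, 0.2468]
orientation: [-0.0, 0.685, 0.729, 0.0]
wrist_force: [-3.4, 2.0, 0.6]
finger_gap: 0.0235
```

play_rows:
  series: "27 0 0.2 0 0 0 1; 27 0 0.2 0 0 0 1; 27 0 0 0 0 0 0"

```text
clock: 20.65
tcp_pos: [0.475, 0.372, 0.2465]
orientation: [-0.002, 0.697, 0.717, -0.002]
wrist_force: [-11.3, 1.2, 4.0]
finger_gap: 0.0229
```

The stop has been reached: 11 N, and the TCP has stopped advancing. I'll back off, open and rise.

play_rows:
  series: "27 0 -0.3 0 0 0 0; 35 0 -0.2 0 0 0 0; 45 0 0 0 0 0 0; 45 0 0 0 0 0 0; 45 0 0 -2 0 0 0; 45 0 0 -4 0 0 0; 45 2 0 -2 0 0 0; 45 0 0 0 0 0 0"

```text
clock: 21.65
tcp_pos: [0.4736, 0.3928, 0.3283]
orientation: [0.001, 0.698, 0.717, 0.002]
wrist_force: [0.4, 0.0, -0.6]
finger_gap: 0.0383
```

```bash
python3 look.py 14; python3 - <<'E'
from workcell import cams
import cv2
a=cams.read_camera("top")[200:310,150:340,::-1]; cv2.imwrite("pics/top14.png",cv2.resize(a,None,fx=4.2,fy=4.2,interpolation=cv2.INTER_CUBIC))
E
```

```text
21.65 [0.47364669 0.39275362 0.32830886] 0.0382925239445707 [ 0.41058504  0.04186284 -0.55327621] v 0.32542671833054204
```

View pics/wrist14.png

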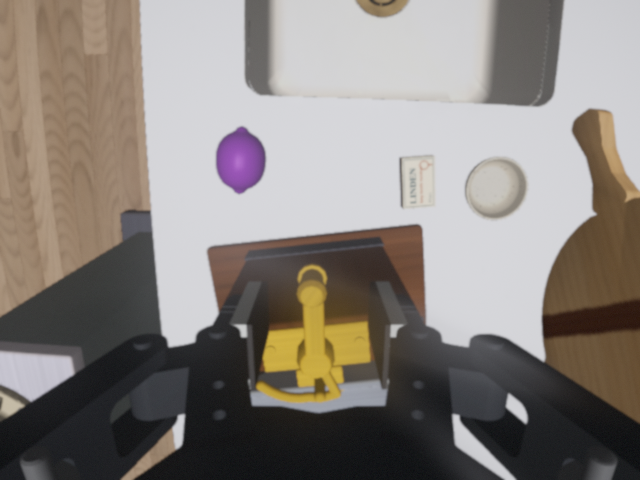

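View pics/c14.png

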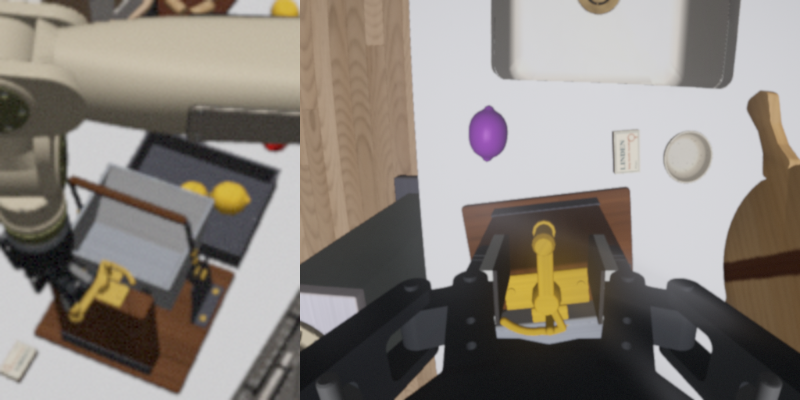

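The lever points to stand +y. I'll retreat toward the robot for a clear check of the pin and the skip.

play_rows:
  series: "45 0 -3 -1 0 0 0; 45 0 -4 -1 0 0 0; 45 1 -4 -1 0 0 0; 45 1 -2 -1 0 0 0; 45 0 0 0 0 0 0; 45 0 0 0 0 0 0"

```text
clock: 22.55
tcp_pos: [0.3426, 0.4078, 0.3657]
orientation: [0.0, 0.698, 0.716, -0.001]
wrist_force: [0.6, 0.1, 0.3]
finger_gap: 0.0386
```

```bash
python3 look.py 15; python3 - <<'E'
from workcell import cams
import cv2
a=cams.read_camera("top")[200:310,150:340,::-1]; cv2.imwrite("pics/top15.png",cv2.resize(a,None,fx=4.2,fy=4.2,interpolation=cv2.INTER_CUBIC))
a=cv2.imread("pics/scene15.png")[220:390,210:370]; cv2.imwrite("pics/scene15c.png",cv2.resize(a,None,fx=3.5,fy=3.5,interpolation=cv2.INTER_CUBIC))
E
```

```text
22.55 [0.34255516 0.40780835 0.36565059] 0.038591960693211635 [0.56740004 0.14693395 0.31087661] v 0.3579893717636516
```

View pics/wrist15.png

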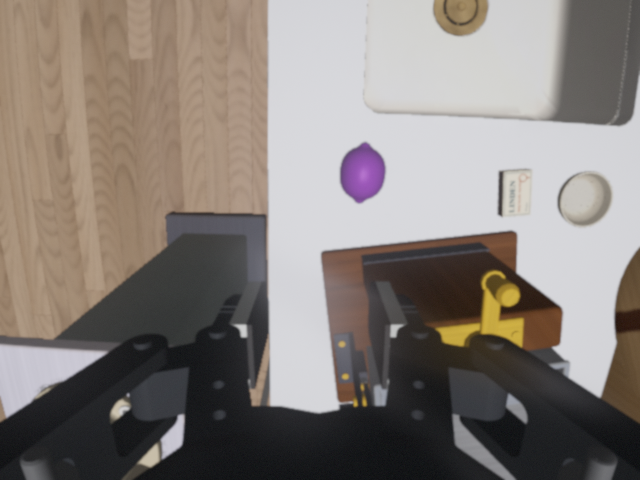

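View pics/scene15c.png

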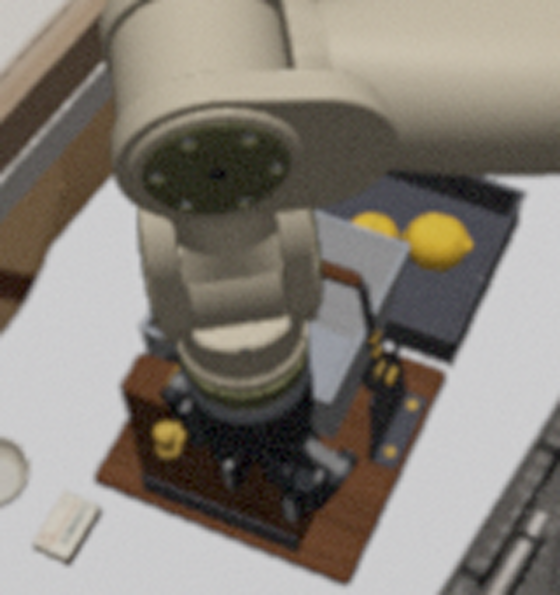

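View pics/top15.png

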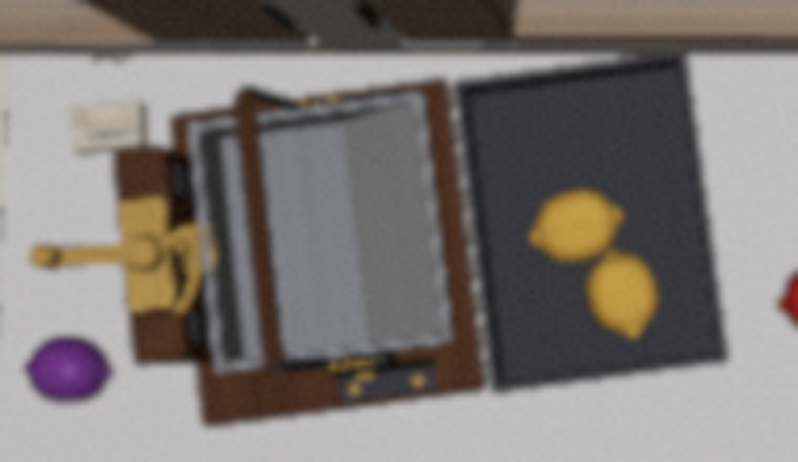

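The unobstructed top view shows the bar drawn about 15 crop px toward the post (roughly 12 mm, or 0.067 rad) and the lever pointing along +y. Both lemons are in the pan at (578,222) and (622,293), and the pan corners haven't moved. One numeric check on the cam angle:

```bash
python3 - <<'E'
from h import *
from workcell import cams,get_state
t=cams.get_calibration("top");w=cams.get_calibration("wrist")
uv=lambda P:np.array((P[0]*.9909+P[1]*.1346,-P[0]*.1346+P[1]*.9909))
for n,P in [("top",plane(t,(43/4.2-.38+150,256/4.2-.38+200),.249)),("wrist",plane(w,(508,295),.249))]:
    d=uv(P)-[.510,.2427]; print(n,P,np.hypot(*d),np.arctan2(d[1],-d[0]))
for p in [(247,90),(273,360)]: P=plane(t,(p[0]/4.2-.38+150,p[1]/4.2-.38+200),.286); a=uv(P)[1]-.123;print("bar v",uv(P),"theta",.14-np.arcsin(a/.178))
print(get_state()['clock'])
E
```

```text
top [0.46843235 0.36452659 0.249     ] 0.05555266561143626 1.6290603839795001
wrist [0.4706107  0.37034138 0.249     ] 0.061239308356300544 1.671819841796355
bar v [0.59921555 0.14278379] theta 0.02862502554556616
bar v [0.42475354 0.14472291] theta 0.017656197088148876
22.7
```

```bash
python3 -c "
from workcell import workorder; print(workorder.hand_in())"
```

```text
the job is handed in; nothing more can be done
None
```

I tipped the skip by its bar until both lemons had rolled into the pan, then eased it back upright between nearly shut jaws. I then swung the cam lever clockwise to its stop, which drew the skip against the post. I handed the job in at about 22.7 s, with the gripper clear of everything.

**Last checks:**
- **Cam:** it measures 1.63 rad from the top camera and 1.67 rad from the wrist camera; closed is 1.65. At the end of the swing it stopped moving with about 11 N at the tool.
- **Skip:** the bar moved about 12 mm toward the post. That puts the skip at roughly 0.02–0.03 rad, which is tight to within the error of my estimate. I did not get a close view of the jaw on the pin.
- **Pan and bystanders:** both lemons are in the pan, its corners look unmoved, and I saw nothing else disturbed.

**Went less smoothly:** on the way back, the pinched bar built up about 19 N because the tool sat slightly low. I loosened the jaws to about 2 mm play and raised the tool a little before carrying on. The skip reached its buffers with only about 1 N.

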